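Zero the read-out, then hold the turntable's belt tensioner back past its click

TASK

Zero the travel read-out before touching the belt tensioner: take the blue stylus from its wooden stand, press the yellow button right down in its recess with the stylus tip for half a second, and put the stylus back upright and fully home in the stand. Then push the tensioner arm's red thumb tab back past its ratchet click until the pointer stands in the green band, without running it to its end stop, and finish while still holding it there with the fingers. Leave the other things on the table where they are.

Things in the scene. Friction and masses are not known exactly. Their poses are not given: they have to be found in the camera images.
- stylus_mid (a point): Centre of the blue round handle of a loose stylus, about 60 g, tip down in its stand. Handle 16 mm diameter, 37 mm above and below this point; under it a brass flange 26 mm diameter, 6 mm thick, then a steel tip 6 mm diameter, 35 mm long, tapering to 4 mm. The tip ends 78 mm below this point, the flange's underside lies 43 mm below it. z runs up the handle.
- stylus_tip (a point): The end of the stylus's steel tip, on its axis. z runs up the handle.
- stand_hole0 (a point): Mouth of the hole, on its axis, in the top of the stand: a fixed wooden block 64 x 64 x 45 mm high with one central upright hole 13 mm in diameter, 40 mm deep, mouth bevelled. Fully home, the stylus's flange rests on the block's top (stylus_mid 43 mm above this point). Stand and read-out may have changed sides of the table.
- button_top (a point): Centre of the top of the yellow round button (11 mm diameter) in a round well 15 mm in diameter in the top of the fixed black read-out box (110 x 90 x 40 mm high, display on the other half of its top, white ring round the well). At rest it lies 7 mm below the box's top, 33 mm above the table.
- zero_button (a joint): How far the yellow button is pressed down, m: 0 at rest, 0.004 fully down (starts moving at about 2 N, about 4 N fully down; springs back). It zeroes the read-out when the stylus tip has it at least 0.003 down for a quarter of a second.
- tab (a point): Centre of the red thumb tab standing up at the free end of the steel tensioner arm: a plate 8 mm thick (along x), 40 mm wide (along y), from 30 to 86 mm above the table; this point is 62 mm up. The level x axis is the way to push; the push face lies 4 mm towards -x and the space before it is free. y runs along the arm, away from its pivot, which lies 115 mm towards -y.
- drive: The fixed grey base plate of the turntable drive, 200 (x) x 230 (y) x 18 mm; origin at the centre of its underside. It carries the tensioner arm (23 to 33 mm above the table, clockwise from above as it is pushed), a black idler roller on the arm (up to 57 mm, 47 mm from the tab's centre towards the pivot), a pawl slider and, beyond the arm, two pulleys up to 48 mm high.
- tensioner (a joint): Arm angle, rad: 0 at rest on its front stop, grows as the tab is pushed back, end stop 0.60. Force at the tab: 3 to 4 N at rest, up to about 9 N as the tooth lifts the pawl (to about 0.19), then less; the pawl clicks in behind the tooth at about 0.29 and from then on catches the arm there for good if let go. In the band 6 to 8 N. Green band under the red pointer: 0.36 to 0.50 (white before, red after).
- mug: Bystander: blue ceramic mug, 80 mm across, 90 mm high; origin at the centre of its underside.
- jar: Bystander: small jar with black lid and blue label, 52 mm across, 75 mm high; origin at the centre of its underside.
- bowl: Bystander: white bowl, 110 mm across, 45 mm high; origin at the centre of its underside.
- pencil: Bystander: red pencil, 170 mm long, 8 mm thick, lying on the table; origin under its middle, x along it.
- tiles: Bystander: stack of three 70 mm tiles, 22 mm high; origin at the centre of its underside.
- brush: Bystander: brush lying on the table, about 200 mm long; x along it.
Mind the look-alikes: they are no part of the job. Leave any orange or white look-alike of the part that bears stylus_mid alone. What is shaped like the part that bears stand_hole0 but purple is not meant.

How it is judged (in metres and radians):
On the way, in this order (a step that is already met when the one before it is completed fails the run):
1. the yellow button is pressed down (at least 3 of its 4 mm) by the stylus for 0.2 s, the tensioner arm still at rest (below 0.08 rad) (value of joint zero_button above 0.003 m and contact force between stylus and zero_button above 0.5 N and value of joint tensioner below 0.08 rad), for 0.2 s.
2. the stylus is back upright and fully home in its stand and released, the button up again, the tensioner arm still at rest (horizontal distance between stylus_mid and stand_hole0 below 0.006 m and angle between stylus_mid's own z axis and vertical below 0.12 rad and z of stylus_mid in the frame of stand_hole0 below 0.047 m and contact force between the fingers and stylus below 0.2 N and value of joint zero_button below 0.001 m and value of joint tensioner below 0.08 rad), for 0.2 s.
At the end, for the whole second after the job is handed in: Fingers hold the arm still with over 2 N, pointer in the green band (0.36 to 0.50 rad, beyond where the ratchet keeps it); the stylus stands released, upright (within 7 degrees, 6 mm) in its stand, its flange within 4 mm of the top; the button is up (value of joint tensioner between 0.36 and 0.5 rad and velocity of joint tensioner between -0.1 and 0.1 rad/s and contact force between the fingers and tensioner above 2 N and value of joint zero_button below 0.001 m and horizontal distance between stylus_mid and stand_hole0 below 0.006 m and angle between stylus_mid's own z axis and vertical below 0.12 rad and z of stylus_mid in the frame of stand_hole0 below 0.047 m and contact force between the fingers and stylus below 0.2 N); the arm keeps its last pose, push and grip.
It fails at once if the tensioner arm is run to its end stop (beyond 0.56 rad) (value of joint tensioner above 0.56 rad).
It fails at once if a bystander is moved by more than 30 mm (distance of any of mug, jar, bowl, pencil, tiles, brush from where it was at the start of the episode above 0.03 m).
It also fails if it takes over 70 s, if anything falls off the work surface, if the arm or the gripper's body presses on something with over 40 N, if the wrist force passes 120 N, or if a joint passes its speed limit or range.

ROBOT

A 6-joint arm with a two-finger parallel gripper is mounted at the origin on the work surface. World frame = base frame: x ahead of the robot, y to its left, z up, the work surface at z = 0. Lengths are in m, angles in degrees, forces in N, time in s.
With the tool pointing down it reaches from about 0.375 to 0.975 m from the base axis. Payload 3.8 kg.
Tool frame: the origin (TCP) lies at the very end of the fingers, on their centre line; the grasp point (between the pads) lies 19 mm behind it (manip.hold_point_z is the distance from the TCP to the grasp point, in m); x points along the fingers, z is the direction in which the jaws open and shut, and the axes are right-handed (so a half turn about x gives the same grasp; the last joint's range is limited). The gripper opens to 85 mm and grips with 20 to 120 N. Pads are 22 mm wide; open, the fingers measure 114 mm over their backs; the gripper's body (76 mm by 85 mm) begins 54 mm behind the grasp point. The pads swing forward as they close: fully open they stand 13 mm farther back than shut.
Start: joints at [60.911, 15.12, 91.902, -0, 72.978, -2.114], TCP at [0.306, 0.602, 0.231] pointing down, gripper open.
Joint ranges: [-150.88, 150.88], [-54.13, 125.18], [17.81, 147.31], [-75.09, 255.09], [0, 152.58], [-146.25, 146.25]. Speed limits (degrees/s): [147.25, 147.25, 180, 180, 180, 180].

INTERFACE

Orientations are given as [roll, pitch, yaw] about the fixed x, y, z axes, in that order (R = Rz(yaw) Ry(pitch) Rx(roll)).
In Python, from bench import manip gives the robot as it stands. The module is installed in compiled form; this text tells all that it offers.
- The arm moves only by the tool drive_tool, never from a script. Its argument "targets" is a list of rows, each a list of 6 numbers: the shift along the tool's x, y, z in mm, then the turn, a rotation vector about the tool's x, y, z in rad. In form: [[dx, dy, dz, rx, ry, rz], ...]. A call has 1 to 8 rows; each row is the pose to reach, as a shift and turn from the pose commanded when the call began, along the tool's axes at that moment; what a row does not reach only later rows make up. A row lasts 1/10 s, in which the tool goes at most 50 mm and 8.59 degrees, less where a joint would pass 70% of its speed; a pose out of reach is approached as far as the arm can. A call with a gripper value outside its range is refused whole. "jaw" is the opening, from 0 (shut) to 1 (fully open), set as the call begins (left out, the last holds). The fingers move at their own pace and stop on an object; the grip force is fixed at half the most. Time passes only in rows, so rows that repeat a pose let the fingers close. It gives the time, the measured TCP pose, the force and the opening at its end, in the units of the state.
- manip.get_state(): the state, without advancing time (a new reading comes with each control period).
- manip.grab_frame(name): name is "side" or "top"; returns the picture (420x560x3 uint8, red, green, blue); there is no depth.
- manip.camera_params(name): a dict with "fx", "fy", "cx", "cy" (pixels), "R" (3x3) and "t" (3): a world point X has camera coordinates R X + t. Camera axes: x right, y down, z forward; pixel columns grow to the right and rows downward; lengths in m; the calibration is good to about 2 mm. A picture is of the moment at which its call begins. camera_params takes no time and is no camera call.
- manip.sign_off(): hands the job in, once; it reports no verdict.
The state is a dict: "time_s": time; "joint_pos": joint angles; "joint_vel": joint speeds; "effort": joint torques, N m; "tool_pos": TCP position; "tool_rot": TCP orientation; "ft_force": force on the tool from outside, world axes, zero at the start; "ft_torque": the same for the moment, N m; "gripper_width": opening from 0.0 (shut) to 1.0 (fully open).
Only numpy, scipy, OpenCV 4.12 (cv2) and the standard library are available. Lean on these libraries where they do the work, as an engineer would, in place of code of your own. Each camera call takes 0.05 s, during which the arm holds its last target. There are 200 camera calls.

## Working session

There is one attempt and no reset: what is moved stays moved. The work goes in short steps, Python scripts to look and compute and a tool call to move; the robot and the scene stay as the last step left them, time stands still between calls to the robot, and variables do not carry over. Pictures are saved under pics/ and viewed, about 8 in all and at most 12, crops included, and the job is handed in when it is done.

Besides the shell and the picture viewer there is one more tool, called as name(argument=value, ...) on one line, values as JSON. drive_tool: Moves the arm, as the interface text tells. Its arguments: {"type":"object","properties":{"targets":{"type":"array","items":{"type":"array","items":{"type":"number"}}},"jaw":{"type":"number"}},"required":["targets"]}

```bash
mkdir -p pics
cat > h.py <<'E'
from bench import manip
import numpy as np, cv2
def grab(n,f=None):
    im=manip.grab_frame(n)
    if f: cv2.imwrite(f'pics/{f}.png',im[:,:,::-1])
    return im
def ray(n,u,v):
    c=manip.camera_params(n);R=np.array(c['R']);t=np.array(c['t'])
    d=R.T@np.array([(u-c['cx'])/c['fx'],(v-c['cy'])/c['fy'],1]);return -R.T@t,d
def onz(n,u,v,z):
    o,d=ray(n,u,v);return o+d*(z-o[2])/d[2]
def proj(n,X):
    c=manip.camera_params(n);p=np.array(c['R'])@np.array(X)+np.array(c['t'])
    return c['cx']+c['fx']*p[0]/p[2],c['cy']+c['fy']*p[1]/p[2]
def tri(u1,u2,a='side',b='top'):
    o1,d1=ray(a,*u1);o2,d2=ray(b,*u2)
    s=np.linalg.lstsq(np.c_[d1,-d2],o2-o1,rcond=None)[0]
    p,q=o1+d1*s[0],o2+d2*s[1];return (p+q)/2,np.linalg.norm(p-q)
E
python3 - <<'E'
from h import *
grab('side','s0');grab('top','t0')
for n in('side','top'):
    c=manip.camera_params(n);print(n,c['fx'],ray(n,280,210))
print(manip.get_state())
E
```

```text
side 512.5665395768089 (array([0.35724181, 1.12789643, 0.79956837]), array([ 0.11034123, -0.84159363, -0.52893701]))
top 398.5261085723882 (array([0.33031658, 0.01719203, 1.03439363]), array([ 0.22305697,  0.00156806, -0.97497401]))
{'time_s': 0.1, 'joint_pos': array([ 6.09110553e+01,  1.51666834e+01,  9.19740609e+01, -9.02886556e-04,
        7.29785985e+01, -2.11385991e+00]), 'joint_vel': array([-0.02282817, -0.08310246, -0.19169701,  0.04982121,  0.12071171,
       -0.05271645]), 'effort': array([-1.87989704e-04, -5.16707146e+01, -3.68591380e+01, -1.69054624e-04,
        6.31070434e-03, -8.75147805e-06]), 'tool_pos': array([0.30585763, 0.60097352, 0.23005893]), 'tool_rot': array([ 178.30035074,   89.88065414, -118.67446888]), 'ft_force': array([-0.57909071,  0.18568809,  0.00444637]), 'ft_torque': array([-0.01154539,  0.05763736,  0.01661869]), 'gripper_width': 1.0043443242793486}
```

View pics/s0.png

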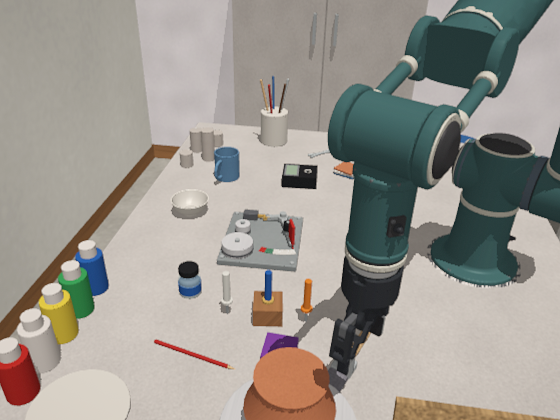

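View pics/t0.png

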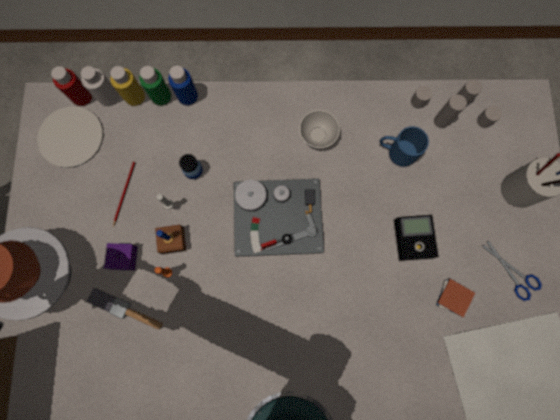

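The side view shows the blue stylus at (268,285) in the brown stand at (267,307). Look-alikes are a white stylus (226,288), an orange stylus (308,295) and a purple stand (280,345). The blue one in the wooden stand fits the description. The read-out is at (300,176), and the drive at (262,240) has its red tab at (292,232). I'll confirm with enlarged crops.

```bash
cat > m.py <<'E'
from h import *
s=grab('side');t=grab('top')
def crop(im,x,y,w,h):return cv2.resize(im[y:y+h,x:x+w],(390,290),interpolation=cv2.INTER_CUBIC)
b=lambda im:np.clip(im.astype(float)*1.7,0,255).astype(np.uint8)
o=np.vstack([np.hstack([crop(s,220,255,100,74),crop(b(t),140,220,100,74)]),np.hstack([crop(s,215,155,110,82),crop(b(t),230,175,110,82)])])
cv2.imwrite('pics/c0.png',o[:,:,::-1])
def blobs(im,lo,hi,box):
    x,y,w,h=box;m=cv2.inRange(cv2.cvtColor(im[y:y+h,x:x+w],cv2.COLOR_RGB2HSV),lo,hi)
    n,l,st,c=cv2.connectedComponentsWithStats(m)
    return [(c[i]+[x,y],st[i]+np.array([x,y,0,0,0])) for i in range(1,n) if st[i,4]>8]
for nm,im,lo,hi,box in [('blue s',s,(105,120,40),(125,255,255),(250,260,35,50)),('blue t',t,(105,100,25),(125,255,255),(145,225,45,30)),
 ('brown t',t,(3,80,30),(20,255,255),(150,220,40,38)),('red s',s,(0,150,60),(6,255,255),(280,215,20,40)),('red t',t,(0,120,40),(8,255,255),(240,210,60,45)),
 ('yel s',s,(20,120,60),(35,255,255),(280,160,40,32)),('yel t',t,(18,80,40),(35,255,255),(395,212,45,50)),('brown s',s,(3,80,40),(20,255,255),(248,290,42,40))]:
    for c,st in blobs(im,lo,hi,box):print(nm,c.round(1),st)
E
python3 m.py
```

```text
blue s [267.6 284.7] [265 270   7  30 174]
blue t [162.1 234.5] [157 231  12   8  52]
brown t [171.  239.3] [155 225  31  29 648]
red s [291.2 231.9] [289 219   6  30 114]
red t [255.4 220. ] [252 217   8   6  35]
red t [268.2 243.4] [261 240  15   9  60]
yel t [418.3 246.3] [416 244   5   5  18]
brown s [267.2 309.4] [253 291  30  36 927]
```

View pics/c0.png

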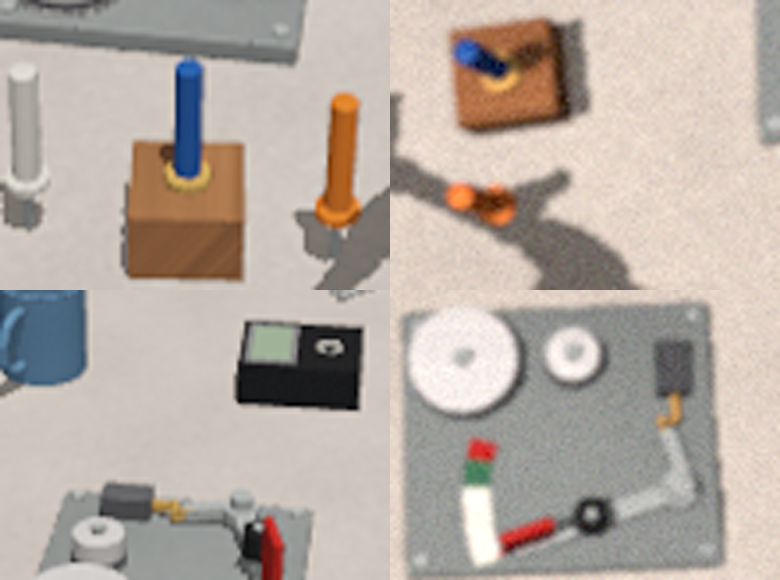

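Confirmed: the blue stylus is in the brown stand, with white and orange stylus look-alikes beside it. The yellow button shows in the top view at (418,246). The arm's tab is at (268,243) in the top view and its pivot lies to the right (-y), so the push goes towards +x.

Run:
```python
from h import *
np.set_printoptions(precision=4,suppress=True)
print('flange top',onz('top',168.2,239.9,.051),'side',onz('side',267.9,300.4,.051))
print('handle tri',tri((267.6,284.7),(163.9,237)))
print('handle top',onz('top',159.7,234,.125), onz('side',268.3,271.2,.125))
print('button',onz('top',418.3,246.3,.033),'ring side',onz('side',307.8,170.8,.04))
print('tab top',onz('top',268.2,243.4,.08))
for p in [(261.5,247),(275,240.5)]:print('tab top ends',onz('top',*p,.086))
print('tab tri',tri((291.2,232.5),(268.2,243.4)))
print('roller',onz('top',287.5,238.5,.057),'pivot',onz('top',230+685/3.545-390/3.545,175+(487-290)/3.537,.033))
# readout box corners, side
g=cv2.cvtColor(grab('top'),cv2.COLOR_RGB2HSV)[205:265,385:450]
m=cv2.inRange(g,(0,0,0),(180,255,45));
c=max(cv2.findContours(m,0,2)[0],key=cv2.contourArea);print(cv2.minAreaRect(c))
```

```text
flange top [0.4803 0.2981 0.051 ] side [0.4856 0.3053 0.051 ]
handle tri (array([0.4849, 0.2984, 0.0882]), np.float64(0.006159371912921812))
handle top [0.4829 0.2974 0.125 ] [0.4869 0.298  0.125 ]
button [ 0.4635 -0.3298  0.033 ] ring side [ 0.4626 -0.3316  0.04  ]
tab top [0.4661 0.0476 0.08  ]
tab top ends [0.4567 0.0635 0.086 ]
tab top ends [0.4722 0.0311 0.086 ]
tab tri (array([0.4688, 0.0484, 0.0567]), np.float64(0.0012582573795459726))
roller [0.4814 0.0005 0.057 ] pivot [ 0.5049 -0.0656  0.033 ]
((30.534385681152344, 32.4302978515625), (43.3286247253418, 38.284393310546875), 82.56858825683594)
```

```bash
cat >> h.py <<'E'
from scipy.spatial.transform import Rotation as Ro
np.set_printoptions(precision=4,suppress=True)
def plan(X,zdir=None):
    """shift (mm) and rotvec, tool axes, to reach TCP X pointing down with jaw axis along zdir (world xy)"""
    s=manip.get_state();R=Ro.from_euler('xyz',s['tool_rot'],degrees=True).as_matrix()
    print('t',s['time_s'],'pos',s['tool_pos'],'F',s['ft_force'],'w',round(s['gripper_width'],3))
    print(' shift',(R.T@(np.array(X)-s['tool_pos'])*1000).round(1),end=' ')
    if zdir is not None:
        z=np.array([*zdir,0])/np.linalg.norm(zdir);z=z if z@R[:,2]>0 else -z;x=np.array([0,0,-1.])
        print('rot',Ro.from_matrix(R.T@np.c_[x,np.cross(z,x),z]).as_rotvec().round(3),end='')
    print();return R
E
python3 - <<'E'
from h import *
print(plan([.484,.300,.19],[0,1]))
plan([.484,.300,.19],[1,0])
E
```

```text
t 0.25 pos [0.306  0.6012 0.2306] F [ 0.4461  0.3533 -0.6639] w 1.003
 shift [  40.8 -295.3 -187.7] rot [-0.471 -0.001 -0.   ]
[[-0.0005 -0.8912  0.4536]
 [-0.001   0.4536  0.8912]
 [-1.      0.     -0.0011]]
t 0.25 pos [0.306  0.6012 0.2306] F [ 0.4461  0.3533 -0.6639] w 1.003
 shift [  40.8 -295.3 -187.7] rot [ 1.1   -0.001  0.001]
```

drive_tool(targets=[[20,-60,-40,-0.12,0,0],[40,-120,-78,-0.24,0,0],[40,-180,-115,-0.36,0,0],[40,-240,-152,-0.471,0,0],[40,-280,-178,-0.471,0,0],[40,-295,-188,-0.471,0,0],[40,-295,-188,-0.471,0,0],[40,-295,-188,-0.471,0,0]], jaw=0.6)

```text
time_s: 1.05
tool_pos: [0.4861, 0.2955, 0.1911]
tool_rot: [-157.8, 89.9, -68.1]
ft_force: [-0.2, -0.5, 0.5]
gripper_width: 0.596
```

Run:
```python
from h import *
print(plan([.484,.300,.075],[0,1]))
s=grab('side');t=grab('top')
print(proj('side',[.484,.3,.125]),proj('top',[.484,.3,.125]))
o=np.hstack([cv2.resize(s[215:335,210:330],(400,400),interpolation=2),cv2.resize(np.clip(t[190:290,110:210].astype(float)*1.7,0,255).astype(np.uint8),(400,400),interpolation=2)])
cv2.imwrite('pics/c1.png',o[:,:,::-1])
```

```text
t 1.05 pos [0.4861 0.2955 0.1911] F [-0.228  -0.4731  0.5158] w 0.596
 shift [116.1   2.2   4.8] rot [-0.005 -0.002  0.001]
[[ 0.0008 -1.      0.0051]
 [-0.0021  0.0051  1.    ]
 [-1.     -0.0008 -0.0021]]
(np.float64(269.52967440615384), np.float64(271.96851023804237)) (np.float64(158.59780372406232), np.float64(233.5525108257766))
```

View pics/c1.png

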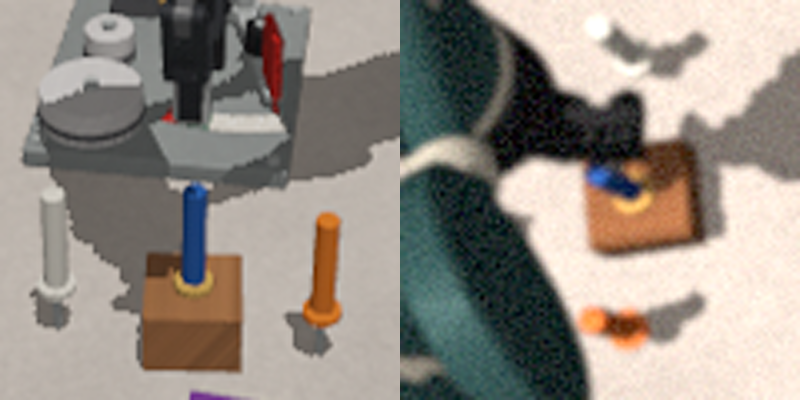

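The fingers hang above the stand. The handle top is at side (268,271) and top (159.5,234.5), which gives about (0.4855, 0.298). I'll descend and grip.

drive_tool(targets=[[20,0,3,0,0,0],[45,0,3,0,0,0],[70,0,3,0,0,0],[95,0,3,0,0,0],[112,0,3,0,0,0],[117,0,3,0,0,0],[117,0,3,0,0,0]])

```text
time_s: 1.85
tool_pos: [0.4825, 0.3041, 0.0734]
tool_rot: [110.8, 89.9, -159.1]
ft_force: [0.1, 0.1, 0.8]
gripper_width: 0.6
```

drive_tool(targets=[[0,0,0,0,0,0],[0,0,0,0,0,0],[0,0,0,0,0,0],[0,0,0,0,0,0],[0,0,0,0,0,0],[0,0,0,0,0,0]], jaw=0)

```text
time_s: 2.45
tool_pos: [0.4847, 0.3039, 0.0756]
tool_rot: [-50.5, 89.9, 39.5]
ft_force: [-0.6, 0.0, 6.6]
gripper_width: 0.172
```

Run:
```python
from h import *
print(plan([.485,.298,.180],[0,1]));grab('side','s2');grab('top','t2')
```

```text
t 2.45 pos [0.4847 0.3039 0.0756] F [-0.598   0.0488  6.6248] w 0.172
 shift [-104.4   -0.5   -5.7] rot [-0.     0.002  0.002]
[[ 0.0019 -1.      0.0001]
 [ 0.0016  0.0001  1.    ]
 [-1.     -0.0019  0.0016]]
```

drive_tool(targets=[[-10,0,0,0,0,0],[-25,0,0,0,0,0],[-45,0,0,0,0,0],[-70,0,0,0,0,0],[-95,0,0,0,0,0],[-110,0,0,0,0,0],[-115,0,0,0,0,0],[-115,0,0,0,0,0]])

```text
time_s: 3.35
tool_pos: [0.4841, 0.3033, 0.1901]
tool_rot: [-62.8, 89.9, 27.2]
ft_force: [-0.1, -1.0, -0.2]
gripper_width: 0.17
```

Run:
```python
from h import *
print(plan([.463,-.3305,.190],[0,1]));s=grab('side','s3');t=grab('top','t3')
o=np.hstack([cv2.resize(s[235:335,220:320],(400,400),interpolation=2),cv2.resize(np.clip(t[200:270,130:200].astype(float)*1.7,0,255).astype(np.uint8),(400,400),interpolation=2)])
cv2.imwrite('pics/c3.png',o[:,:,::-1])
```

```text
t 3.35 pos [0.4841 0.3033 0.1901] F [-0.0969 -0.9505 -0.2206] w 0.17
 shift [  -0.3   21.2 -633.8] rot [0.    0.001 0.001]
[[ 0.0013 -1.     -0.0002]
 [ 0.0007 -0.0002  1.    ]
 [-1.     -0.0013  0.0007]]
```

View pics/c3.png

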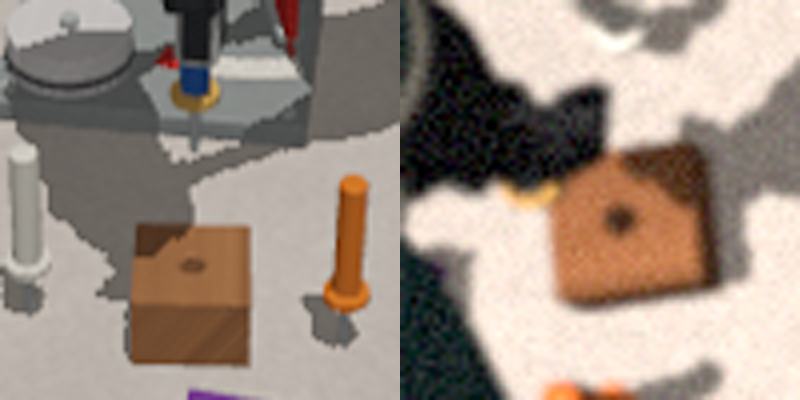

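Run:
```python
from h import *
print('hole',onz('side',268.25,301.25,.045),onz('top',168.3,238.5,.045))
T=manip.get_state()['tool_pos']
print('tip expected px',proj('side',T-[0,0,.0656]),'seen 268.75,272', onz('side',268.75,272,T[2]-.0656))
print('flange ctr seen (268.7,258.5)',onz('side',268.7,258.5,T[2]-.0276),'top flange lower rim')
print('button proj',proj('side',[.463,-.3305,.04]),proj('top',[.463,-.3305,.033]))
s=manip.get_state();print(s['joint_pos'])
```

```text
hole [0.4855 0.3012 0.045 ] [0.4848 0.2997 0.045 ]
tip expected px (np.float64(269.7336625356899), np.float64(273.78813850204097)) seen 268.75,272 [0.4861 0.2973 0.1225]
flange ctr seen (268.7,258.5) [0.4861 0.3008 0.1605] top flange lower rim
button proj (np.float64(307.64100064654355), np.float64(170.94704895263564)) (np.float64(418.57373116282463), np.float64(246.49462438817565))
[ 29.5725   5.705  107.6219  -0.002   66.7881 -60.4381]
```

Hole at about (0.485, 0.300), with the stylus hanging upright. Next I carry it over the button.

drive_tool(targets=[[0,1,-15,0,0,0],[0,3,-45,0,0,0],[0,5,-85,0,0,0],[0,7,-125,0,0,0],[0,9,-165,0,0,0],[0,10,-205,0,0,0],[0,10,-245,0,0,0],[0,10,-285,0,0,0]])

```text
time_s: 4.25
tool_pos: [0.4722, 0.0159, 0.1881]
tool_rot: [101.3, 89.9, -168.7]
ft_force: [1.1, 0.0, -0.4]
gripper_width: 0.173
```

drive_tool(targets=[[0,1,-40,0,0,0],[0,3,-80,0,0,0],[0,5,-120,0,0,0],[0,7,-160,0,0,0],[0,9,-200,0,0,0],[0,10,-240,0,0,0],[0,10,-280,0,0,0],[0,10,-310,0,0,0]])

```text
time_s: 5.05
tool_pos: [0.4619, -0.2942, 0.1879]
tool_rot: [74.6, 89.9, 164.5]
ft_force: [-0.2, -0.3, -0.6]
gripper_width: 0.173
```

drive_tool(targets=[[0,0,-15,0,0,0],[0,0,-25,0,0,0],[0,0,-30,0,0,0],[0,0,-30,0,0,0],[0,0,-30,0,0,0],[0,0,-30,0,0,0]])

```text
time_s: 5.65
tool_pos: [0.4641, -0.3207, 0.1893]
tool_rot: [1.7, 90.0, 91.8]
ft_force: [-0.5, 0.4, -0.1]
gripper_width: 0.175
```

Run:
```python
from h import *
print(plan([.463,-.3305,.110],[0,1]))
print(proj('side',manip.get_state()['tool_pos']))
```

```text
t 5.65 pos [ 0.4641 -0.3207  0.1893] F [-0.4559  0.4034 -0.1134] w 0.175
 shift [79.3  1.1 -9.8] rot [ 0.002  0.    -0.   ]
[[-0.     -1.     -0.0015]
 [ 0.0003 -0.0015  1.    ]
 [-1.      0.      0.0003]]
(np.float64(309.5759090076089), np.float64(128.5601599175557))
```

drive_tool(targets=[[10,1,-4,0,0,0],[30,1,-8,0,0,0],[50,1,-8,0,0,0],[65,1,-8,0,0,0],[70,1,-8,0,0,0],[70,1,-8,0,0,0],[70,1,-8,0,0,0]])

```text
time_s: 6.35
tool_pos: [0.4634, -0.3301, 0.1199]
tool_rot: [-129.2, 89.9, -39.2]
ft_force: [-0.3, 0.1, -0.2]
gripper_width: 0.172
```

Run:
```python
from h import *
print(plan([.463,-.3285,.086],[0,1]))
s=grab('side','s4');t=grab('top','t4')
T=manip.get_state()['tool_pos'];print('tip exp',proj('side',T-[0,0,.0656]),proj('top',T-[0,0,.0656]))
o=np.hstack([cv2.resize(s[125:200,275:350],(400,400),interpolation=2),cv2.resize(np.clip(t[210:280,385:455].astype(float)*1.7,0,255).astype(np.uint8),(400,400),interpolation=2)])
cv2.imwrite('pics/c4.png',o[:,:,::-1])
```

```text
t 6.35 pos [ 0.4634 -0.3301  0.1199] F [-0.35    0.1389 -0.2106] w 0.172
 shift [33.9  0.4  1.6] rot [ 0.    -0.001  0.001]
[[ 0.0007 -1.     -0.0004]
 [-0.0006 -0.0004  1.    ]
 [-1.     -0.0007 -0.0006]]
tip exp (np.float64(307.65659049268737), np.float64(166.7859226636614)) (np.float64(421.49105851544493), np.float64(245.01814288200143))
```

View pics/c4.png

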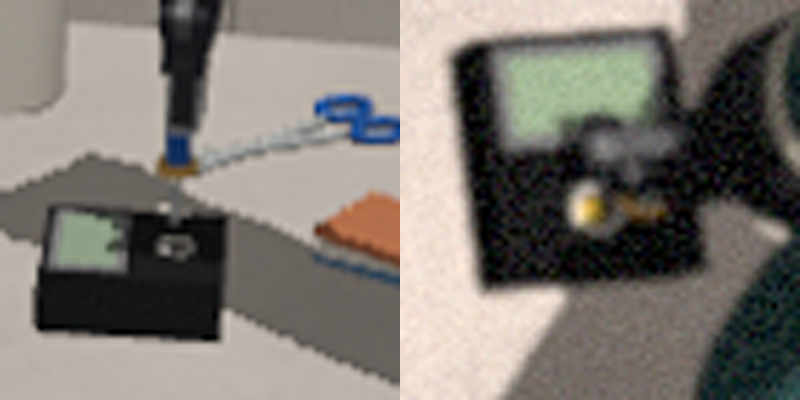

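Run:
```python
from h import *
T=manip.get_state()['tool_pos']
s=cv2.imread('pics/s4.png')[:,:,::-1];t=cv2.imread('pics/t4.png')[:,:,::-1]
print('flange exp',proj('side',T-[0,0,.0276]),proj('top',T-[0,0,.0276]))
h=cv2.cvtColor(np.ascontiguousarray(s),cv2.COLOR_RGB2HSV)
m=cv2.inRange(h[145:170,295:325],(12,110,50),(30,255,255));ys,xs=np.nonzero(m);print('side brass',xs.min()+295,xs.max()+295,ys.min()+145,ys.max()+145,xs.mean()+295,ys.mean()+145)
h=cv2.cvtColor(np.ascontiguousarray(t),cv2.COLOR_RGB2HSV)
m=cv2.inRange(h[235:260,410:440],(8,110,40),(32,255,255));print(m//255)
print('button/tip px side', proj('side',[.463,-.3305,.04]))
print(s[158:175,303:313].mean(2).astype(int))
```

```text
flange exp (np.float64(308.29898217366974), np.float64(155.99049054115312)) (np.float64(427.0014026505248), np.float64(242.8275110819449))
side brass 305 311 155 157 308.0 156.3846153846154
[[0 0 0 0 0 0 0 0 0 0 0 0 0 0 0 0 0 0 0 0 0 0 0 0 0 0 0 0 0 0]
 [0 0 0 0 0 0 0 0 0 0 0 0 0 0 0 0 0 0 0 0 0 0 0 0 0 0 0 0 0 0]
 [0 0 0 0 0 0 0 0 0 0 0 0 0 0 0 0 0 0 0 0 0 0 0 0 0 0 0 0 0 0]
 [0 0 0 0 0 0 0 0 0 0 0 0 0 0 0 0 0 0 0 0 0 0 0 0 0 0 0 0 0 0]
 [0 0 0 0 0 0 0 0 0 0 0 0 0 0 0 0 0 0 0 0 0 0 0 0 0 0 0 0 0 0]
 [0 0 0 0 0 0 0 0 0 0 0 0 0 0 0 0 0 0 0 0 0 0 0 0 0 0 0 0 0 0]
 [0 0 0 0 0 0 0 0 0 0 0 0 0 0 0 0 0 0 0 0 0 0 0 0 0 0 0 0 0 0]
 [0 0 0 0 0 0 0 0 0 0 0 0 0 0 0 0 0 0 0 0 0 0 0 0 0 0 0 0 0 0]
 [0 0 0 0 0 0 0 0 0 0 0 0 0 0 0 0 0 0 0 0 0 0 0 0 0 0 0 0 0 0]
 [0 0 0 0 0 0 0 0 0 0 0 0 0 0 1 0 0 0 0 0 0 0 0 0 0 0 0 0 0 0]
 [0 0 0 0 0 0 0 1 1 1 1 0 0 1 1 1 0 0 0 0 0 0 0 0 0 0 0 0 0 0]
 [0 0 0 0 0 0 0 1 1 1 1 0 0 0 1 1 0 0 1 0 0 0 0 0 0 0 0 0 0 0]
 [0 0 0 0 0 0 0 1 1 1 1 0 0 0 0 1 1 1 1 0 1 0 0 0 0 0 0 0 0 0]
 [0 0 0 0 0 0 0 0 1 1 1 0 0 0 0 0 0 0 0 0 0 0 0 0 0 0 0 0 0 0]
 [0 0 0 0 0 0 0 0 0 0 0 0 0 
[... 781 characters left out ...]
53 150 158]
 [100  99  99 105 113 114 160 184 182 179]
 [100  99  99  96  90 106 148 183 181 178]
 [100  99  99  96  92  93 107 149 157 181]
 [ 99  98  96  95  91  95  93  92 110 148]
 [101 122 163 151 104  97  99  98  98  96]
 [ 74 105 152 142 109 102 108 102  82  84]
 [ 14  28  39  55  91  88  81  74  38  46]
 [ 14  15  10  34  69  58   7   9  11  11]
 [ 14  13  14  23  40  31  12  14  17  15]
 [ 16  13  13   9   9   8   9  13  13  14]
 [ 11  27  67  91  75  75  74  65  14  13]
 [ 18  51  86  80  65  66  71  77  44  14]
 [ 17  69 126 121  49  49  58  81  63  12]
 [ 21  54 110 119  66  81  84  63  42  12]
 [ 27  27  23  28  47  65  66  25  22  21]
 [ 29  29  29  28  27  28  28  29  30  29]]
```

Run:
```python
import cv2,numpy as np
s=cv2.imread('pics/s4.png')[150:182,292:324];t=cv2.imread('pics/t4.png')[232:264,404:436]
t=np.clip(t*1.8,0,255).astype(np.uint8)
cv2.imwrite('pics/c5.png',np.hstack([cv2.resize(x,(400,400),interpolation=0) for x in(s,t)]))
```

```text
(no output)
```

View pics/c5.png

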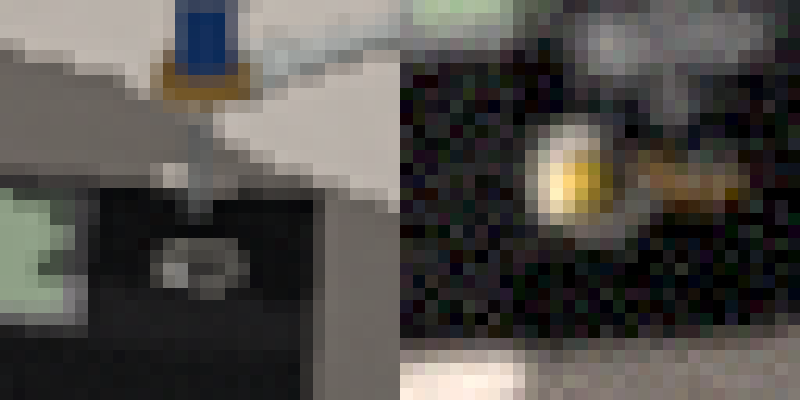

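The side view shows the tip at (307.8,167.2), above the ring at (308.0,171.4). In the top view the ring centre is at (419.2,246.4). The axis lines up to about 1 mm, so I go straight down.

drive_tool(targets=[[4,0,0,0,0,0],[8,0,0,0,0,0],[12,0,0,0,0,0],[16,0,0,0,0,0],[19,0,0,0,0,0],[21,0,0,0,0,0],[21,0,0,0,0,0],[21,0,0,0,0,0]])

```text
time_s: 7.25
tool_pos: [0.4629, -0.3297, 0.0984]
tool_rot: [41.2, 90.0, 131.2]
ft_force: [-1.8, 1.7, 1.5]
gripper_width: 0.168
```

drive_tool(targets=[[1,0,0,0,0,0],[2,0,0,0,0,0],[3,0,0,0,0,0],[3,0,0,0,0,0]])

```text
time_s: 7.65
tool_pos: [0.463, -0.3298, 0.0954]
tool_rot: [-113.7, 90.0, -23.7]
ft_force: [-1.6, 0.7, 2.3]
gripper_width: 0.168
```

drive_tool(targets=[[1,0,0,0,0,0],[2,0,0,0,0,0],[3,0,0,0,0,0],[3,0,0,0,0,0]])

```text
time_s: 8.05
tool_pos: [0.4635, -0.3301, 0.0941]
tool_rot: [-122.6, 89.9, -32.5]
ft_force: [-3.0, 3.1, 11.7]
gripper_width: 0.173
```

drive_tool(targets=[[1,0,0,0,0,0],[2,0,0,0,0,0],[2,0,0,0,0,0],[2,0,0,0,0,0]])

```text
time_s: 8.45
tool_pos: [0.464, -0.3304, 0.0938]
tool_rot: [-121.0, 89.9, -31.0]
ft_force: [-4.8, 5.3, 18.6]
gripper_width: 0.172
```

drive_tool(targets=[[0,0,0,0,0,0],[0,0,0,0,0,0],[0,0,0,0,0,0],[0,0,0,0,0,0]])

```text
time_s: 8.85
tool_pos: [0.464, -0.3304, 0.0938]
tool_rot: [-121.2, 89.9, -31.2]
ft_force: [-5.0, 4.3, 19.3]
gripper_width: 0.169
```

Run:
```python
from h import *
print(plan([.4632,-.33,.19],[0,1]));s=grab('side','s5');t=grab('top','t5')
T=manip.get_state()['tool_pos'];print('flange exp',proj('side',T-[0,0,.0276]))
h=cv2.cvtColor(s,cv2.COLOR_RGB2HSV)
m=cv2.inRange(h[150:180,295:325],(12,110,50),(30,255,255));ys,xs=np.nonzero(m);print('side brass',xs.mean()+295,ys.mean()+150)
o=np.hstack([cv2.resize(s[145:195,280:330],(400,400),interpolation=2),cv2.resize(np.clip(t[210:270,385:445].astype(float)*1.7,0,255).astype(np.uint8),(400,400),interpolation=2)])
cv2.imwrite('pics/c6.png',o[:,:,::-1])
```

```text
t 8.85 pos [ 0.464  -0.3304  0.0938] F [-5.0144  4.3107 19.2551] w 0.169
 shift [-96.2   0.6   0.3] rot [ 0.    -0.001  0.002]
[[ 0.0019 -1.     -0.0002]
 [-0.0011 -0.0002  1.    ]
 [-1.     -0.0019 -0.0011]]
flange exp (np.float64(307.7777877371957), np.float64(163.59983794691502))
side brass 307.3333333333333 164.0952380952381
```

View pics/c6.png

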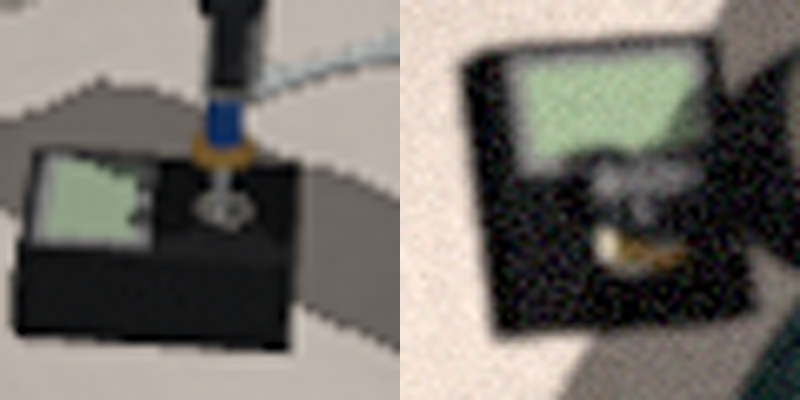

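The tip is inside the white ring at side (307,170), the flange sits where expected and the force is steady at 19 N, so the button is bottomed. I'll lift and carry the stylus back.

drive_tool(targets=[[-8,0,0,0,0,0],[-20,0,0,0,0,0],[-40,0,0,0,0,0],[-65,0,0,0,0,0],[-90,0,0,0,0,0],[-102,0,0,0,0,0],[-102,0,15,0,0,0],[-102,0,45,0,0,0]])

```text
time_s: 9.75
tool_pos: [0.4627, -0.2849, 0.1916]
tool_rot: [113.1, 90.0, -157.0]
ft_force: [0.1, 0.5, -0.8]
gripper_width: 0.165
```

drive_tool(targets=[[0,-1,40,0,0,0],[0,-3,80,0,0,0],[0,-5,120,0,0,0],[0,-7,160,0,0,0],[0,-9,200,0,0,0],[0,-10,240,0,0,0],[0,-10,280,0,0,0],[0,-10,320,0,0,0]])

```text
time_s: 10.55
tool_pos: [0.4708, 0.0375, 0.1903]
tool_rot: [85.2, 89.8, 175.3]
ft_force: [1.2, 0.5, -0.5]
gripper_width: 0.172
```

drive_tool(targets=[[0,-1,40,0,0,0],[0,-3,80,0,0,0],[0,-5,120,0,0,0],[0,-7,160,0,0,0],[0,-9,200,0,0,0],[0,-10,230,0,0,0],[0,-10,250,0,0,0],[0,-10,255,0,0,0]])

```text
time_s: 11.35
tool_pos: [0.4807, 0.2921, 0.1901]
tool_rot: [105.8, 89.8, -164.0]
ft_force: [0.2, -0.3, -0.5]
gripper_width: 0.172
```

drive_tool(targets=[[0,0,0,0,0,0],[0,0,0,0,0,0],[0,0,0,0,0,0]])

```text
time_s: 11.65
tool_pos: [0.4825, 0.289, 0.1919]
tool_rot: [135.6, 89.9, -134.5]
ft_force: [0.1, -0.3, -0.4]
gripper_width: 0.174
```

Run:
```python
from h import *
print(plan([.485,.301,.130],[0,1]))
```

```text
t 11.65 pos [0.4825 0.289  0.1919] F [ 0.1121 -0.2693 -0.3754] w 0.174
 shift [61.9 -2.6 12. ] rot [-0.001 -0.001 -0.001]
[[-0.0007 -1.      0.0009]
 [-0.0007  0.0009  1.    ]
 [-1.      0.0007 -0.0007]]
```

drive_tool(targets=[[10,-2,8,0,0,0],[30,-2.5,12,0,0,0],[50,-2.5,12,0,0,0],[62,-2.5,12,0,0,0],[66,-2.5,12,0,0,0],[66,-2.5,12,0,0,0],[66,-2.5,12,0,0,0]])

```text
time_s: 12.35
tool_pos: [0.486, 0.3024, 0.1271]
tool_rot: [-59.9, 89.9, 30.0]
ft_force: [-0.7, -0.5, 0.3]
gripper_width: 0.172
```

Run:
```python
from h import *
print(plan([.485,.301,.115],[0,1]));s=grab('side','s7');t=grab('top','t7')
T=manip.get_state()['tool_pos']
for z in(.0276,.0656):print('exp',proj('side',T-[0,0,z]),proj('top',T-[0,0,z]))
print('hole',proj('side',[.485,.3003,.045]),proj('top',[.485,.3003,.045]))
h=cv2.cvtColor(s,cv2.COLOR_RGB2HSV)
m=cv2.inRange(h[255:300,250:290],(20,110,60),(30,255,255));ys,xs=np.nonzero(m);print('brass',xs.min()+250,xs.max()+250,xs.mean()+250,ys.min()+255,ys.max()+255)
o=np.hstack([cv2.resize(s[265:315,243:293],(400,400),interpolation=2),cv2.resize(np.clip(t[215:265,140:190].astype(float)*1.7,0,255).astype(np.uint8),(400,400),interpolation=2)])
cv2.imwrite('pics/c7.png',o[:,:,::-1])
```

```text
t 12.35 pos [0.486  0.3024 0.1271] F [-0.6656 -0.4978  0.2977] w 0.172
 shift [12.1  1.  -1.5] rot [-0.     0.001  0.001]
[[ 0.0012 -1.      0.0001]
 [ 0.0007  0.0001  1.    ]
 [-1.     -0.0012  0.0007]]
exp (np.float64(268.15884167856035), np.float64(281.97961904369197)) (np.float64(160.72464480170652), np.float64(234.41213700446136))
exp (np.float64(267.9397710226619), np.float64(295.6968804504321)) (np.float64(165.2703820388468), np.float64(236.91995026130647))
hole (np.float64(268.5424831066877), np.float64(300.9833033861845)) (np.float64(168.08200635244), np.float64(238.42109633762323))
brass 269 273 271.5 279 284
```

View pics/c7.png

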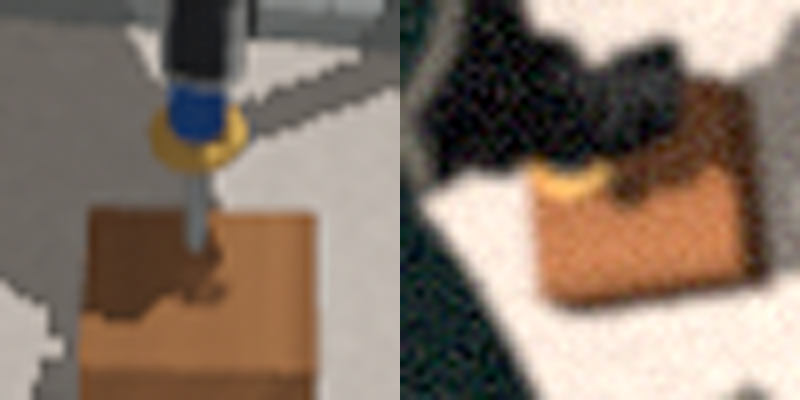

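The side view shows the tip at (267.5,296.3) and the flange at (267.8,282.5). The stylus is on the tool axis, and the hole needs a shift of about -1.5 mm in x and in y.

drive_tool(targets=[[3,1.5,-1.7,0,0,0],[7,1.5,-1.7,0,0,0],[12,1.5,-1.7,0,0,0],[17,1.5,-1.7,0,0,0],[22,1.5,-1.7,0,0,0],[27,1.5,-1.7,0,0,0],[27,1.5,-1.7,0,0,0]])

```text
time_s: 13.15
tool_pos: [0.4831, 0.3001, 0.098]
tool_rot: [118.7, 89.9, -151.3]
ft_force: [-0.9, 0.0, 0.1]
gripper_width: 0.168
```

drive_tool(targets=[[4,0,0,0,0,0],[9,0,0,0,0,0],[14,0,0,0,0,0],[18,0,0,0,0,0],[20,0,0,0,0,0],[20,0,0,0,0,0]])

```text
time_s: 13.75
tool_pos: [0.4835, 0.3003, 0.0788]
tool_rot: [118.9, 89.9, -151.1]
ft_force: [-0.8, -0.1, 0.4]
gripper_width: 0.171
```

drive_tool(targets=[[1,0,0,0,0,0],[2,0,0,0,0,0],[3,0,0,0,0,0],[4,0,0,0,0,0],[4,0,0,0,0,0]])

```text
time_s: 14.25
tool_pos: [0.484, 0.3006, 0.0757]
tool_rot: [-60.1, 90.0, 29.9]
ft_force: [-1.3, -0.5, 1.5]
gripper_width: 0.17
```

drive_tool(targets=[[1,0,0,0,0,0],[1.5,0,0,0,0,0],[1.5,0,0,0,0,0]])

```text
time_s: 14.55
tool_pos: [0.4841, 0.3006, 0.0756]
tool_rot: [-71.5, 90.0, 18.6]
ft_force: [-4.5, -2.5, 10.9]
gripper_width: 0.172
```

Contact at the grasp height (10.9 N), so the flange is home. I'll back off slightly, release and lift clear.

drive_tool(targets=[[-1,0,0,0,0,0],[-1,0,0,0,0,0]])

```text
time_s: 14.75
tool_pos: [0.484, 0.3006, 0.0756]
tool_rot: [-61.0, 90.0, 29.0]
ft_force: [-2.2, -0.8, 6.1]
gripper_width: 0.171
```

drive_tool(targets=[[0,0,0,0,0,0],[0,0,0,0,0,0],[0,0,0,0,0,0],[0,0,0,0,0,0],[0,0,0,0,0,0]], jaw=0.6)

```text
time_s: 15.25
tool_pos: [0.4837, 0.3004, 0.0745]
tool_rot: [122.6, 90.0, -147.4]
ft_force: [-0.4, -0.5, 0.6]
gripper_width: 0.601
```

drive_tool(targets=[[-10,0,0,0,0,0],[-30,0,0,0,0,0],[-55,0,0,0,0,0],[-85,0,0,0,0,0],[-110,0,0,0,0,0],[-120,0,0,0,0,0],[-120,0,0,0,0,0],[-120,0,0,0,0,0]])

```text
time_s: 16.05
tool_pos: [0.4833, 0.3002, 0.194]
tool_rot: [117.8, 89.9, -152.2]
ft_force: [0.3, 0.6, 0.3]
gripper_width: 0.604
```

Run:
```python
from h import *
s=grab('side','s8');t=grab('top','t8')
a=cv2.imread('pics/s0.png')[:,:,::-1]
for im in(a,s):
    h=cv2.cvtColor(np.ascontiguousarray(im),cv2.COLOR_RGB2HSV)
    for nm,lo,hi in(('blue',(105,120,40),(125,255,255)),('brass',(20,90,60),(32,255,255))):
        m=cv2.inRange(h[260:312,250:285],lo,hi);ys,xs=np.nonzero(m);print(nm,len(xs),xs.mean()+250,ys.min()+260,ys.max()+260)
# tab ends & drive for push
print(plan([.43,.05,.19],[0,1]))
g=cv2.cvtColor(t,cv2.COLOR_RGB2HSV);m=cv2.inRange(g[205:255,250:310],(0,120,40),(8,255,255));n,l,st,c=cv2.connectedComponentsWithStats(m)
for i in range(1,n):
    if st[i,4]>10: print(st[i],c[i]+[250,205])
```

```text
blue 174 267.5632183908046 270 299
brass 32 267.71875 297 303
blue 188 267.84574468085106 270 299
brass 28 268.07142857142856 297 303
t 16.15 pos [0.4827 0.2999 0.1928] F [ 0.3317 -0.822   0.3955] w 0.601
 shift [   3.4   52.7 -249.9] rot [ 0.    -0.002 -0.003]
[[-0.0029 -1.     -0.0002]
 [-0.0016 -0.0002  1.    ]
 [-1.      0.0029 -0.0016]]
[ 2 12  8  6 33] [255.3939 220.    ]
[11 35 15 10 47] [267.8511 244.4681]
```

The stylus is back home: blue spans rows 270–299 and brass 297–303, the same as at the start. Next I go in front of the tab with the fingers shut.

drive_tool(targets=[[0,8,-15,0,0,0],[0,18,-45,0,0,0],[0,28,-85,0,0,0],[0,38,-125,0,0,0],[0,48,-165,0,0,0],[0,54,-205,0,0,0],[0,58,-235,0,0,0],[0,58,-250,0,0,0]], jaw=0)

```text
time_s: 16.95
tool_pos: [0.4235, 0.0478, 0.1935]
tool_rot: [112.7, 89.8, -157.4]
ft_force: [-0.2, -0.1, 0.3]
gripper_width: -0.004
```

drive_tool(targets=[[0,0,0,0,0,0],[0,0,0,0,0,0],[0,0,0,0,0,0]])

```text
time_s: 17.25
tool_pos: [0.4254, 0.051, 0.1943]
tool_rot: [73.9, 89.9, 163.9]
ft_force: [-0.1, 0.3, -0.1]
gripper_width: 0.004
```

Run:
```python
from h import *
print(plan([.423,.05,.052],[0,1]))
```

```text
t 17.25 pos [0.4254 0.051  0.1943] F [-0.0613  0.2862 -0.1471] w 0.004
 shift [142.3   2.3  -1. ] rot [ 0.001  0.    -0.001]
[[-0.0009 -1.     -0.0006]
 [ 0.0003 -0.0006  1.    ]
 [-1.      0.0009  0.0003]]
```

drive_tool(targets=[[20,2,0,0,0,0],[50,3,0,0,0,0],[80,3,0,0,0,0],[110,3,0,0,0,0],[132,3,0,0,0,0],[142,3,0,0,0,0],[142,3,0,0,0,0],[142,3,0,0,0,0]])

```text
time_s: 18.05
tool_pos: [0.4235, 0.0509, 0.0534]
tool_rot: [-84.6, 90.0, 5.5]
ft_force: [-0.0, 1.1, 0.2]
gripper_width: 0.003
```

drive_tool(targets=[[0,-5,0,0,0,0],[0,-10,0,0,0,0],[0,-15,0,0,0,0],[0,-20,0,0,0,0],[0,-20,0,0,0,0]])

```text
time_s: 18.55
tool_pos: [0.4442, 0.0504, 0.0533]
tool_rot: [-87.1, 89.9, 2.9]
ft_force: [0.3, 0.3, -0.5]
gripper_width: -0.005
```

```bash
cat > tabm.py <<'E'
from h import *
import sys
s=grab('side','s'+sys.argv[1]);t=grab('top','t'+sys.argv[1])
print(plan([.501,.052,.052],[0,1])[:,1])
h=cv2.cvtColor(s,cv2.COLOR_RGB2HSV);m=cv2.inRange(h[210:260,275:310],(0,150,60),(6,255,255));ys,xs=np.nonzero(m);print('tab side',len(xs),xs.mean()+275,ys.mean()+210)
o=np.hstack([cv2.resize(s[200:270,215:310],(400,295),interpolation=2),cv2.resize(np.clip(t[175:260,230:330].astype(float)*1.7,0,255).astype(np.uint8),(400,295),interpolation=2)])
cv2.imwrite(f'pics/c{sys.argv[1]}.png',o[:,:,::-1])
E
python3 tabm.py 9
```

```text
t 18.65 pos [0.443  0.0504 0.0528] F [-0.4164  0.5738 -0.7128] w 0.004
 shift [  0.8 -58.    1.6] rot [ 0. -0. -0.]
[-1.     -0.      0.0003]
tab side 125 291.456 231.848
```

View pics/c9.png

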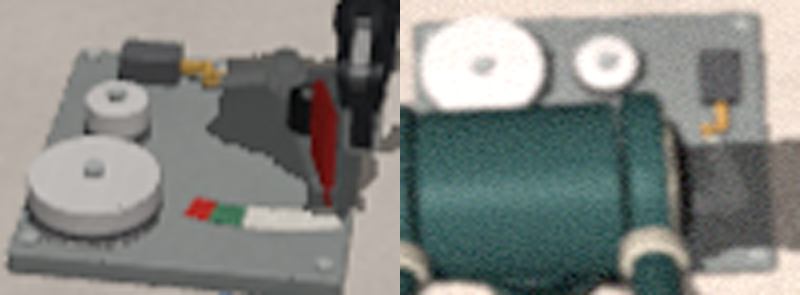

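The fingers stand just in front of the tab, and the pointer arc is clearly visible in the side view. I push slowly and watch the force.

drive_tool(targets=[[0,-3,0,0,0,0],[0,-6,0,0,0,0],[0,-9,0,0,0,0],[0,-12,0,0,0,0],[0,-12,0,0,0,0]])

```text
time_s: 19.15
tool_pos: [0.4532, 0.0507, 0.0521]
tool_rot: [86.6, 89.8, 176.6]
ft_force: [-4.6, 1.2, 2.5]
gripper_width: 0.003
```

drive_tool(targets=[[0,-3,0,0,0,0],[0,-6,0,0,0,0],[0,-9,0,0,0,0],[0,-12,0,0,0,0],[0,-12,0,0,0,0]])

```text
time_s: 19.65
tool_pos: [0.4633, 0.0511, 0.0513]
tool_rot: [83.2, 89.5, 173.2]
ft_force: [-7.8, 3.0, 2.3]
gripper_width: -0.003
```

drive_tool(targets=[[0,-3,0,0,0,0],[0,-6,0,0,0,0],[0,-9,0,0,0,0],[0,-12,0,0,0,0],[0,-12,0,0,0,0]])

```text
time_s: 20.15
tool_pos: [0.476, 0.0511, 0.0513]
tool_rot: [82.7, 89.6, 172.7]
ft_force: [-4.5, 2.2, -1.4]
gripper_width: -0.001
```

```bash
python3 tabm.py 10
```

```text
t 20.25 pos [0.4762 0.051  0.0513] F [-4.902   3.4633 -1.1452] w -0.0
 shift [ -0.8 -24.8   1. ] rot [ 0.     0.001 -0.006]
[-1.     -0.0002  0.0056]
tab side 61 281.9344262295082 234.1639344262295
```

drive_tool(targets=[[0,-3,0,0,0,0],[0,-6,0,0,0,0],[0,-9,0,0,0,0],[0,-12,0,0,0,0],[0,-12,0,0,0,0]])

```text
time_s: 20.75
tool_pos: [0.4882, 0.0513, 0.0514]
tool_rot: [78.4, 89.6, 168.4]
ft_force: [-6.5, 3.8, 1.2]
gripper_width: 0.001
```

drive_tool(targets=[[0,-3,0,0,0,0],[0,-6,0,0,0,0],[0,-8,0,0,0,0],[0,-8,0,0,0,0],[0,-8,0,0,0,0]])

```text
time_s: 21.25
tool_pos: [0.4956, 0.0514, 0.0513]
tool_rot: [79.3, 89.6, 169.3]
ft_force: [-7.0, 4.2, 1.0]
gripper_width: 0.001
```

```bash
python3 tabm.py 11
```

```text
t 21.35 pos [0.4955 0.0514 0.0513] F [-6.8247  4.0917  1.3426] w -0.003
 shift [-0.7 -5.4  0.6] rot [-0.     0.001 -0.007]
[-1.      0.0003  0.007 ]
tab side 20 275.15 232.6
```

View pics/c11.png

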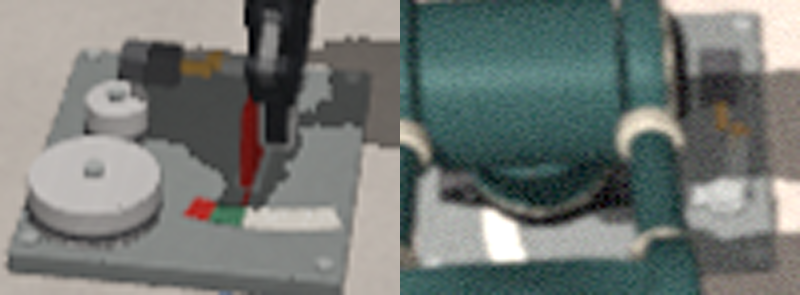

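The pointer stands at about u=245 of the crop, right on the white/green border (about 0.36). Going 8 mm further should bring it to mid-green.

drive_tool(targets=[[0,-2,0,0,0,0],[0,-4,0,0,0,0],[0,-6,0,0,0,0],[0,-8,0,0,0,0],[0,-8,0,0,0,0],[0,-8,0,0,0,0],[0,-8,0,0,0,0],[0,-8,0,0,0,0]])

```text
time_s: 22.15
tool_pos: [0.5033, 0.0511, 0.0513]
tool_rot: [83.3, 89.6, 173.3]
ft_force: [-7.2, 2.5, 1.2]
gripper_width: -0.002
```

```bash
sed -i 's/s\[200:270,215:310\],(400,295)/s[230:260,250:310],(400,200)/; s/o=np.hstack(\[\(.*\),cv2.resize(np.*/o=np.vstack([\1,cv2.resize(s[255:330,210:310],(400,300),interpolation=2)])/' tabm.py; python3 tabm.py 12
```

```text
t 22.25 pos [0.5033 0.0511 0.0513] F [-6.6177  3.9293  1.9082] w -0.001
 shift [-0.7  2.3  0.9] rot [-0.     0.001 -0.008]
[-1.      0.0001  0.0075]
tab side 0 nan nantabm.py:5: RuntimeWarning: Mean of empty slice.
  h=cv2.cvtColor(s,cv2.COLOR_RGB2HSV);m=cv2.inRange(h[210:260,275:310],(0,150,60),(6,255,255));ys,xs=np.nonzero(m);print('tab side',len(xs),xs.mean()+275,ys.mean()+210)
  ret = ret.dtype.type(ret / rcount)
```

View pics/c12.png

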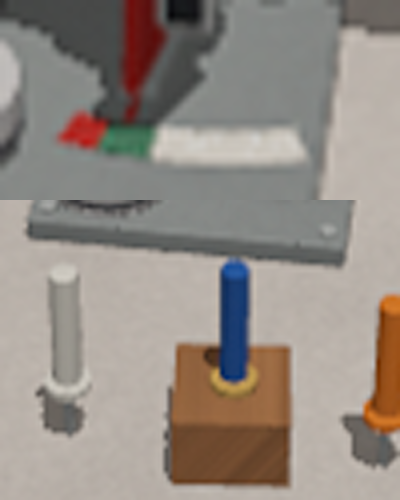

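The red pointer stands in mid-green at u=130 of 103–152, the stylus stands upright in the stand, and the force is steady at about 7 N. Handing in.

```bash
python3 -c "
from bench import manip
print(manip.sign_off());s=manip.get_state();print(s['time_s'],s['ft_force'])"
```

```text
the job is handed in; nothing more can be done
None
the job is handed in; nothing more can be done
```

I did all three parts and handed the job in at about 22 s. I got no verdict back.

- **Button:** I took the blue stylus from the wooden stand and held the yellow button down for about half a second. The tip was in the well and the force was steady at about 19 N, so it was hard against the bottom. I did not read the display to confirm that it zeroed.
- **Stylus:** It is back in the stand and released. Side-view pixels match the starting picture: the handle and flange cover the same rows, and the centre is within 0.4 pixel.
- **Tensioner:** I pushed the tab past the force peak in steps. The last picture shows the pointer in the middle of the green band, and the shut fingers hold it there with about 7 N.
- **Other things on the table:** I felt no unexpected contact, and the white and orange styluses still stood in the last picture. I did not measure the bystanders' positions again at the end.

One disagreement: the tool position put the arm about 0.02 rad further on than the pointer showed. I went by the pointer.

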